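# Seat the sample stage on its kinematic base

## Task

Lift the grey sample stage off the green mat and set it on the white base, its three ball feet fully home in their seats (red-marked foot in the cone, blue-marked foot in the groove, the third on the flat) so that it sits level. The seat carriage may stand anywhere along its slide, so feel for the cone with a light touch; once home, bed the stage with a gentle downward push of about 10 N, never letting it press on the base with more than 25 N, then let go and leave the bottle, tub and beaker where they stand.

Things in the scene. Friction and masses are not known exactly. Their poses are not given: they have to be found in the camera images.
- stage: Loose sample stage, 0.35 to 0.57 kg: grey plate 128 (x) x 108 (y) x 8 mm, its underside 12 mm above the bottoms of three steel ball feet, 10 mm in diameter. Origin: level with the bottoms of the balls, under the handle's middle; z up. Marks on top: red dot at the cone foot's corner (-x, -y), blue stripe at the groove foot's corner (+x, -y), round white window over the flat foot (+y).
- handle (a point): Middle of the stage's blue upright bar handle, 42 mm above the stage's origin. The bar is 52 mm long (stage x), 14 mm wide (stage y) and stands from 20 to 62 mm above the stage's origin; grip it across its width.
- foot_cone (a point): Centre of the ball foot that belongs in the cone; on the stage at x -45, y -32, z 5 mm.
- foot_groove (a point): Centre of the ball foot that belongs in the groove; on the stage at x 45, y -32, z 5 mm.
- foot_flat (a point): Centre of the ball foot that belongs on the flat; on the stage at x 0, y 38, z 5 mm.
- base: White fixed base 220 (x) x 118 (y) x 28 mm, origin under its middle, z up. On it an aluminium seat carriage 186 x 104 x 12 mm is clamped rigidly on a slide along the base's x. WHERE it is clamped is NOT MEASURED: 5 to 41 mm towards +x from the slide's stop (point slide_stop); in y it is centred, and parallel to the base. Its top face (the land) is 40 mm above the base's origin.
- slide_stop (a point): Fixed point of the base: where the carriage's middle would be at the slide's -x stop (base x -23, y 0), level with the land (40 mm up). Home, the stage's axes are parallel to the base's and its origin is 2.5 mm below the land, at y 0 and at the carriage's unknown x. With the cone foot still on the land the stage's origin is level with the land, the other balls hanging free over groove and flat.
- cone_stop (a point): Fixed point of the base, land level: where the cone would be at the stop (base x -68, y -32); the true cone is 5 to 41 mm from it towards +x. Brass cone, mouth 8.6 mm across, sides 35 deg from vertical, red dot beside it. Within about 4 mm of its centre the ball begins to sink in. Balls and seats are slippery (friction about 0.2), self-centring.
- groove_stop (a point): Fixed point of the base, land level: where the groove foot's place would be at the stop (base x 22, y -32). Brass vee groove along x, of the cone's section, from x 6 to 89 mm of the carriage's middle, blue stripe beside it.
- flat_stop (a point): Fixed point of the base, land level: where the flat's middle would be at the stop (base x -23, y 38). Steel flat 96 (x) x 18 mm, sunk 2.5 mm below the land.
- mat: Fixed green mat, 170 x 150 x 4 mm, on which the stage stands at the start; origin under its middle.
- amber_bottle: Bystander: amber bottle with a blue cap, 54 mm across, 115 mm high; origin under its middle.
- tub: Bystander: small white tub with a blue lid, 44 mm across, 50 mm high; origin under its middle.
- beaker: Bystander: glass beaker, 60 mm across, 75 mm high; origin under its middle.

How it is judged:
By the outcome, as a careful person would: the job done as asked, in the order asked, and still so for the second after the job is handed in, with the robot touching nothing.
It also fails if it takes over 67 s, if anything falls off the work surface, if the arm or the gripper's body presses on something with over 40 N, if the wrist force passes 120 N, or if a joint passes its speed limit or range.

## Robot

A 6-joint arm with a two-finger parallel gripper is mounted at the origin on the work surface. World frame = base frame: x ahead of the robot, y to its left, z up, the work surface at z = 0. Lengths are in m, angles in rad, forces in N, time in s.
With the tool pointing down it reaches from about 0.325 to 0.9 m from the base axis. Payload 3.5 kg.
Tool frame: the origin (TCP) lies midway between the tips of the shut fingers; the grasp point (between the pads) lies behind it (ctrl.grasp_offset is the z of the grasp point in the tool frame, in m); z points along the fingers, y is the direction in which the jaws open and shut (so a half turn about z gives the same grasp; the last joint's range is limited). The gripper opens to 85 mm and grips with 20 to 120 N. Pads are 22 mm wide; open, the fingers measure 114 mm over their backs; the gripper's body (76 mm by 85 mm) begins 54 mm behind the grasp point. The pads swing forward as they close: fully open they stand 13 mm farther back than shut.
Start: joints at [1.096, 0.276, -0.026, 1.268, 0, 1.467], TCP at [0.227, 0.582, 0.231] pointing down, gripper open.
Joint ranges: [-3.12, 3.12], [-0.85, 1.88], [-1.08, 1.24], [-1.95, 2.15], [-1.57, 1.53], [-3.14, 3.14]. Speed limits (rad/s): [2.57, 2.57, 3.14, 3.14, 3.14, 3.14].

## Interface

Orientations are given as a rotation vector (axis times angle).
In Python, from rig import ctrl, command_gripper, ik, monitor, eyes, ticket gives the robot as it stands. Calls block until the motion is done:
- ctrl.move_to(position, orientation): joint-space move of the TCP to a pose.
- ctrl.servo_line(position, ori=None, rate=0.15, contact_N=None): straight line of the TCP; ori=None keeps the orientation; rate is the mean speed in m/s. With contact_N (N) it stops when the force on the tool has changed by that much, and returns True; else False.
- ctrl.goto_joints(angles): joint-space move.
- command_gripper(opening, strength=None): finger opening in m; strength is the grip in N (None keeps the last); returns when the fingers have stopped.
- ctrl.dwell(seconds).
- ik(position, orientation): joint angles nearest the present ones, or None.
- monitor.sense(): the state.
- eyes.read_camera(name): name is "side" or "top" or "wrist"; returns a dict with "img" (384x512x3 uint8, red, green, blue), "K" (3x3 intrinsics, pixels), "extrinsics" (4x4, takes a point from camera to world coordinates); the wrist camera has in their place "tool_from_camera" (4x4, takes a point from camera to tool coordinates, whose origin is the TCP and whose axes are the flange's). Camera axes: x right, y up, looking along -z (the intrinsics and any distortion apply to the point x, -y, -z); pixel columns grow to the right and rows downward; lengths in m; the calibration is good to about 2 mm. A picture is of the moment at which its call begins: read the wrist's pose just before it. There is no depth.
A pose or a line that the arm cannot do raises ctrl.Unreachable and nothing moves.
- ticket.close_job(): hands the job in, once; it reports no verdict.
The state is a dict: "time_s": time; "joints": joint angles; "qd": joint speeds; "effort": joint torques, N m; "position": TCP position; "tcp_rot": TCP orientation; "wrist_force": force on the tool from outside, world axes, zero at the start; "torque": the same for the moment, N m; "opening": finger opening in m.
Only numpy, scipy, OpenCV 4.12 (cv2) and the standard library are available. Lean on these libraries where they do the work, as an engineer would, in place of code of your own. Each camera call takes 0.05 s, during which the arm holds its last target.

## Working session

There is one attempt and no reset: what is moved stays moved. The work goes in short steps, each a Python script; the robot and the scene stay as the last script left them, time stands still between calls to the robot, and variables do not carry over. Pictures are saved under pics/ and viewed, and the job is handed in when it is done.

```bash
ls; mkdir -p pics
python3 - <<'E'
from rig import ctrl, command_gripper, ik, monitor, eyes, ticket
import cv2, numpy as np
s=monitor.sense(); print(s, ctrl.grasp_offset)
for n in ["top","side","wrist"]:
    d=eyes.read_camera(n); cv2.imwrite(f"pics/{n}0.png",d["img"][:,:,::-1])
    print(n,{k:np.round(v,4).tolist() if k!="img" else 0 for k,v in d.items()})
    np.savez(f"{n}0.npz",**d)
E
```

```text
pics
{'time_s': 0.0, 'joints': array([ 1.09560385e+00,  2.77167928e-01, -2.79224074e-02,  1.26800044e+00,
       -6.59824483e-06,  1.46740139e+00]), 'qd': array([-0.0008798 , -0.00036173, -0.00020537, -0.00155861, -0.00101873,
       -0.00104891]), 'effort': array([-1.09497876e-03, -4.45506263e+01,  2.95200992e+01,  1.62992481e-02,
       -4.41670636e-05,  2.99640259e-07]), 'position': array([0.22669747, 0.58158019, 0.23011846]), 'tcp_rot': array([-0.58054006, -3.08682575,  0.00345659]), 'wrist_force': array([0.04263713, 0.06920521, 0.03323729]), 'torque': array([ 0.02197398, -0.01302625, -0.0066461 ]), 'opening': 0.08508370406091624} -0.0187
top {'img': 0, 'K': [[361.1174, 0.0, 258.5117], [0.0, 361.1174, 191.6913], [0.0, 0.0, 1.0]], 'extrinsics': [[-0.0072, 0.9903, -0.1388, 0.4826], [-0.9995, -0.0031, 0.03, 0.0156], [0.0293, 0.139, 0.9899, 0.8698], [0.0, 0.0, 0.0, 1.0]]}
side {'img': 0, 'K': [[378.5969, 0.0, 259.9933], [0.0, 378.5969, 192.8917], [0.0, 0.0, 1.0]], 'extrinsics': [[0.731, 0.3666, -0.5755, 0.0539], [-0.6822, 0.4127, -0.6036, -0.5527], [0.0163, 0.8338, 0.5518, 0.5469], [0.0, 0.0, 0.0, 1.0]]}
wrist {'img': 0, 'K': [[293.7408, 0.0, 251.9409], [0.0, 293.7408, 191.4454], [0.0, 0.0, 1.0]], 'tool_from_camera': [[0.0001, 0.9616, 0.2746, 0.0693], [1.0, 0.0001, -0.001, -0.0006], [-0.001, 0.2746, -0.9616, -0.1416], [0.0, 0.0, 0.0, 1.0]]}
```

View pics/top0.png

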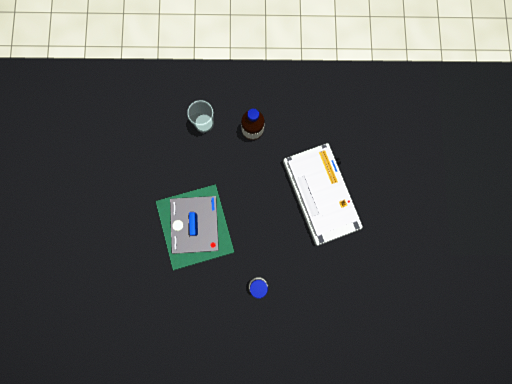

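View pics/side0.png

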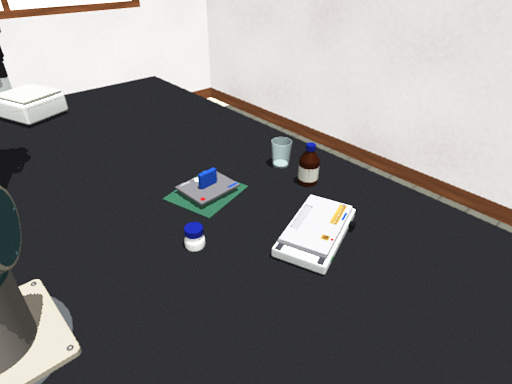

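View pics/wrist0.png

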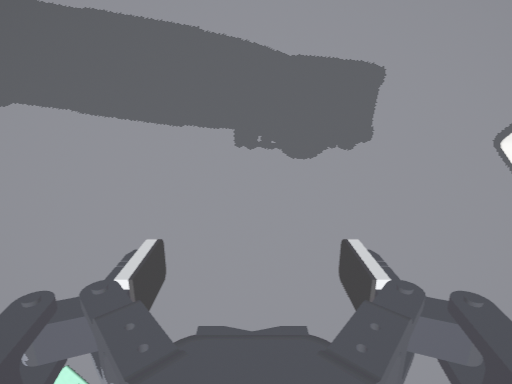

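The top view shows the stage at about (193,224) with its red dot at (213,245) and window at (178,226). The base is at about (322,193), its cone patch near (344,203) and the groove strip at (328,167). The tub is at (258,288), the bottle at (253,125) and the beaker at (202,117). The wrist camera shows only the bare table for now. Next I'll measure these from pixels.

```bash
cat > h.py <<'E'
import numpy as np, cv2
from scipy.spatial.transform import Rotation as R
def ray(d,px,T=None):
    K=d["K"]; T=d["extrinsics"] if T is None else T
    v=np.array([(px[0]-K[0,2])/K[0,0],-(px[1]-K[1,2])/K[1,1],-1.0])
    return T[:3,3],T[:3,:3]@v
def onplane(d,px,z,T=None):
    o,v=ray(d,px,T); return o+v*(z-o[2])/v[2]
def tri(rs):
    A=np.zeros((3,3));b=np.zeros(3)
    for o,v in rs:
        v=v/np.linalg.norm(v);P=np.eye(3)-np.outer(v,v);A+=P;b+=P@o
    return np.linalg.solve(A,b)
def blobs(mask,amin=4):
    n,l,s,c=cv2.connectedComponentsWithStats(mask.astype(np.uint8))
    return [(s[i,4],np.round(c[i],2),s[i,:4]) for i in range(1,n) if s[i,4]>=amin]
def wristT(d,s):
    T=np.eye(4);T[:3,:3]=R.from_rotvec(s["tcp_rot"]).as_matrix();T[:3,3]=s["position"]
    return T@d["tool_from_camera"]
def masks(im):
    h=cv2.cvtColor(im,cv2.COLOR_RGB2HSV);H,S,V=h[...,0],h[...,1],h[...,2]
    return dict(red=((H<8)|(H>172))&(S>150)&(V>100),blue=(H>100)&(H<130)&(S>150)&(V>60),
     brass=(H>12)&(H<30)&(S>120)&(V>100),green=(H>60)&(H<90)&(S>100)&(V>40),white=(S<40)&(V>200))
E
python3 - <<'E'
from h import *
for n in ["top","side"]:
    d=dict(np.load(f"{n}0.npz")); m=masks(d["img"])
    for k in m:
        for a,c,b in blobs(m[k]):
            if n=="top" and c[1]<65: continue
            if a>20000: continue
            print(n,k,a,c,b, np.round(onplane(d,c,.024),4)[:2],np.round(onplane(d,c,.04),4)[:2])
t=cv2.imread("pics/top0.png")[85:305,140:380]; cv2.imwrite("pics/topz.png",cv2.resize(t,None,fx=2.7,fy=2.7,interpolation=cv2.INTER_CUBIC))
E
```

```text
top red 19 [212.63 244.79] [211 243   5   5] [0.4777 0.0969] [0.4778 0.0953]
top blue 114 [252.93 114.  ] [247 108  12  13] [0.7926 0.0022] [0.7867 0.0024]
top blue 13 [333.92 165.92] [332 161   5  10] [ 0.6632 -0.192 ] [ 0.6598 -0.188 ]
top blue 26 [212.38 203.27] [211 198   3  12] [0.5741 0.0985] [0.5724 0.0969]
top blue 189 [192.62 223.54] [189 212   9  24] [0.5269 0.1437] [0.5261 0.1413]
top blue 267 [258.28 288.73] [250 280  18  19] [ 0.3778 -0.0079] [ 0.3798 -0.0075]
top brass 207 [327.73 166.71] [319 151  18  33] [ 0.6613 -0.1769] [ 0.6579 -0.1733]
top brass 36 [342.58 203.47] [339 200   8   8] [ 0.5724 -0.2093] [ 0.5707 -0.2051]
top green 1929 [194.94 229.83] [156 184  78  87] [0.5123 0.1381] [0.5118 0.1358]
top white 67 [204.18 124.07] [196 118  16  13] [0.7668 0.1202] [0.7614 0.1183]
top white 3808 [322.34 194.65] [284 144  78 101] [ 0.5936 -0.1617] [ 0.5915 -0.1584]
top white 16 [173.81 207.56] [173 202   2  13] [0.5644 0.1881] [0.5629 0.1849]
top white 94 [177.33 224.91] [172 220  11  11] [0.524 0.179] [0.5232 0.1759]
top white 18 [174.72 241.89] [174 236   2  13] [0.485 
[... 1340 characters left out ...]
  22  10] [0.9188 0.6061] [0.8924 0.5707]
side white 6 [280.5  145.67] [279 145   4   2] [0.8272 0.1706] [0.8035 0.1485]
side white 78 [280.24 162.15] [274 159  14   7] [0.7512 0.0973] [0.7299 0.0774]
side white 21 [195.9  179.24] [193 177   6   5] [0.5175 0.1791] [0.5033 0.1567]
side white 16 [184.81 183.25] [180 181  10   5] [0.4846 0.1817] [0.4715 0.1592]
side white 3087 [314.75 229.94] [272 194  84  79] [ 0.5887 -0.1677] [ 0.5723 -0.1795]
side white 183 [195.14 243.74] [185 236  20  15] [ 0.3685 -0.031 ] [ 0.3589 -0.0469]
side white 3131 [ 42.37 341.11] [  0 279  80 105] [ 0.0608 -0.0612] [ 0.0606 -0.0763]
side white 6 [ 69.83 347.17] [ 69 346   3   3] [ 0.0882 -0.1005] [ 0.0871 -0.1143]
```

View pics/topz.png

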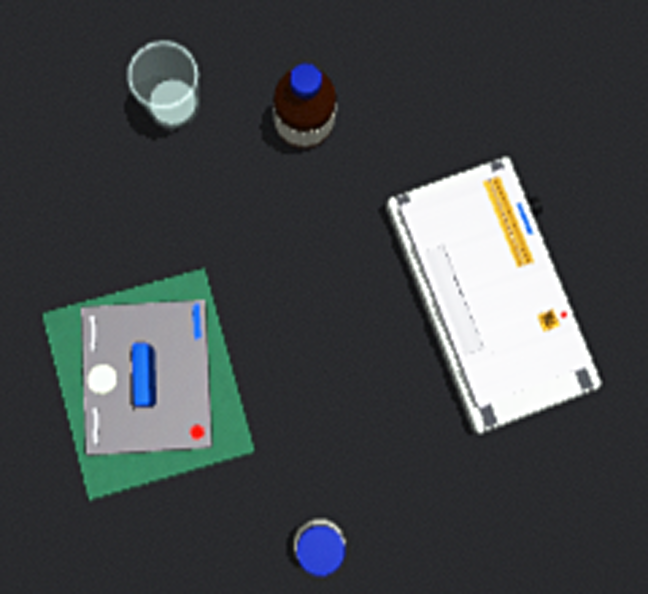

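```bash
cat >> h.py <<'E'
def down(th,flip=False):
    y=np.array([-np.sin(th),np.cos(th),0])*(-1 if flip else 1); z=np.array([0,0,-1.]); x=np.cross(y,z)
    return R.from_matrix(np.c_[x,y,z]).as_rotvec()
E
python3 - <<'E'
from h import *
from rig import ik
t=dict(np.load("top0.npz"));s=dict(np.load("side0.npz"))
print("handle",tri([ray(t,(192.62,223.54)),ray(s,(207.04,177.53))]))
print("red",tri([ray(t,(212.63,244.79)),ray(s,(202.5,198.5))]))
c=tri([ray(t,(342.58,203.47)),ray(s,(324.73,237.12))]);print("cone",c)
cc=onplane(t,(342.58,203.47),.04); g=onplane(t,(327.73,166.71),.04); th=np.arctan2(*(g-cc)[1::-1]);print(np.degrees(th))
Rz=R.from_euler('z',th).as_matrix(); car=cc-Rz@[-.045,-.032,0];print("car",car)
m=masks(t["img"]);w=np.uint8(m["white"]);w[:, :280]=0;w[:100]=0
cn=max(cv2.findContours(w,0,2)[0],key=cv2.contourArea);print(cv2.minAreaRect(cn))
for fl in (0,1):
  for nm,p,a in(("base",car+[0,0,.12],th),("stage",[.524,.139,.15],0.0)): print(nm,fl,ik(p,down(a,fl)))
E
```

```text
handle [0.52624353 0.1405978  0.04322334]
red [0.47825063 0.09660895 0.02253621]
cone [ 0.57157296 -0.20639027  0.03733273]
20.022554058703417
car [ 0.60201349 -0.15959464  0.04      ]
((322.5377502441406, 192.98526000976562), (92.5169448852539, 48.62705993652344), 68.62937927246094)
base 0 [-0.36288963  0.31645952 -0.12705152  1.12728529  0.         -0.71234912]
stage 0 [ 0.1400361   0.18816735 -0.31760238  1.0650266   0.          0.1400361 ]
base 1 [-0.36288963  0.31645952 -0.12705152  1.12728529  0.          2.42924353]
stage 1 [ 0.1400361   0.18816735 -0.31760238  1.0650266   0.         -3.00155655]
```

```bash
cat > look.py <<'E'
from h import *
from rig import ctrl, command_gripper, ik, monitor, eyes, ticket
def look(n):
    s=monitor.sense(); d=eyes.read_camera("wrist"); T=wristT(d,s)
    cv2.imwrite(f"pics/{n}.png",d["img"][:,:,::-1]); np.savez(n+".npz",T=T,**d)
    print(n,"t",s["time_s"],np.round(s["position"],4)); return d,T,s
def rep(d,T,z,keys):
    m=masks(d["img"])
    for k in keys:
        for a,c,b in blobs(m[k],12): print(k,a,c,b,np.round(onplane(d,c,z,T)[:2],4))
E
python3 - <<'E'
from look import *
th=np.radians(20)
ctrl.move_to(np.array([.602,-.1596,.19])+.04*np.array([np.cos(th),np.sin(th),0]),down(th)); ctrl.dwell(.3)
d,T,s=look("base1"); rep(d,T,.04,["red","blue","brass"])
ctrl.move_to([.555,.139,.19],down(0)); ctrl.dwell(.3)
d,T,s=look("stage1"); rep(d,T,.024,["red","blue","white"])
print(monitor.sense()["wrist_force"])
E
```

```text
base1 t 3.3917 [ 0.6396 -0.1456  0.19  ]
red 31 [200.13  89.9 ] [198  87   6   7] [ 0.5761 -0.221 ]
blue 87 [204.53 182.3 ] [203 169   4  28] [ 0.6601 -0.1902]
blue 130 [480.84 192.73] [473 180  17  26] [0.5728 0.0817]
brass 273 [215.44  89.5 ] [208  81  16  18] [ 0.5708 -0.2076]
brass 503 [214.52 182.42] [210 145  10  77] [ 0.6567 -0.1806]
brass 415 [223.36 182.07] [220 145   8  77] [ 0.6533 -0.1722]
stage1 t 4.8833 [0.5555 0.1382 0.1899]
blue 209 [85.    2.88] [66  0 36  9] [ 0.3933 -0.0155]
blue 467 [252.45 156.8 ] [244 122  16  58] [0.5359 0.1384]
white 97 [91.25 12.8 ] [79  8 24  9] [ 0.4014 -0.011 ]
white 13 [104.    12.54] [101  12   7   3] [0.4012 0.0009]
white 8548 [249.19 135.71] [197  80 108 127] [0.514 0.135]
white 933 [ 36.3  218.32] [  0 153  76 128] [ 0.6047 -0.1032]
white 3681 [ 20.43 257.02] [  0 184  60 120] [ 0.6527 -0.1313]
white 194 [242.16 325.03] [228 320  28  11] [0.7477 0.1253]
[ 0.00620293 -0.13550154  0.82555075]
```

View pics/base1.png

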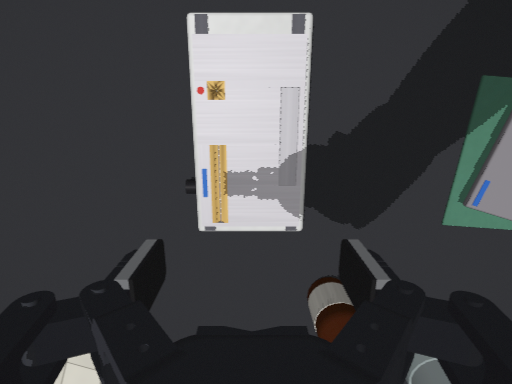

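View pics/stage1.png

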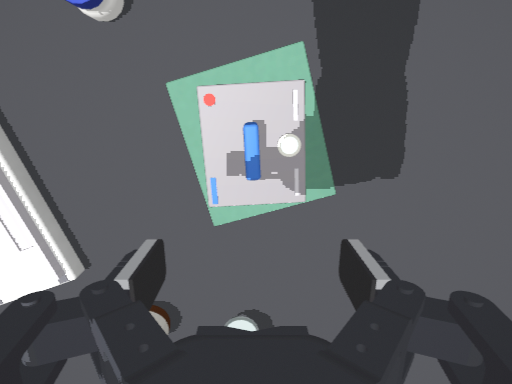

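```bash
cat > fit.py <<'E'
from h import *
def planepts(d,T,cn,z): return np.array([onplane(d,p,z,T)[:2] for p in cn.reshape(-1,2).astype(float)])
def fitdir(P):
    v=cv2.fitLine(np.float32(P*1000),cv2.DIST_L2,0,.01,.01).ravel(); a=np.degrees(np.arctan2(v[1],v[0])); return (a+90)%180-90
def rect(P):
    c,wh,a=cv2.minAreaRect(np.float32(P*1000)); return np.round(c,1),np.round(wh,1),round(a,2)
for n in ("base1","top0"):
    d=dict(np.load(n+".npz"));T=d.get("T",d.get("extrinsics")); m=masks(d["img"])
    P=np.argwhere(m["brass"])[:,::-1]; P=planepts(d,T,P,.04)
    g=P[np.linalg.norm(P-[.5708,-.2065],axis=1)>.03]; c=P[np.linalg.norm(P-[.5708,-.2065],axis=1)<.03]
    print(n,"groove",rect(g),fitdir(g),"cone",rect(c))
    w=m["white"].astype(np.uint8); 
    if n=="top0": w[:,:280]=0;w[:100]=0
    else: w[:, :180]=0;w[:,320:]=0;w[240:]=0
    w=cv2.morphologyEx(w,cv2.MORPH_CLOSE,np.ones((25,25)))
    cn=max(cv2.findContours(w,0,2)[0],key=cv2.contourArea); print(n,"body@40",rect(planepts(d,T,cn,.04)),"@28",rect(planepts(d,T,cn,.028)))
for n in ("stage1","top0"):
    d=dict(np.load(n+".npz"));T=d.get("T",d.get("extrinsics")); h=cv2.cvtColor(d["img"],cv2.COLOR_RGB2HSV)
    x0,x1,y0,y1=(150,345,30,235) if n=="stage1" else (150,240,180,275)
    S=np.zeros(h.shape[:2],bool);S[y0:y1,x0:x1]=1
    grn=(h[...,0]>60)&(h[...,0]<90)&(h[...,1]>90)
    g=(h[...,2]>90)&~grn&S
    g=cv2.morphologyEx(g.astype(np.uint8),cv2.MORPH_CLOSE,np.ones((15,15))); g=cv2.morphologyEx(g,cv2.MORPH_OPEN,np.ones((5,5)))
    cn=max(cv2.findContours(g,0,2)[0],key=cv2.contourArea); print(n,"plate",rect(planepts(d,T,cn,.024)))
    hd=h[...,0]; b=(hd>100)&(hd<130)&(h[...,1]>130)&(h[...,2]>40)&S
    for a,c,bb in blobs(b,30):
        print("blue",a,c,bb,"z24",onplane(d,c,.024,T)[:2],"z66",onplane(d,c,.066,T)[:2])
    wm=(h[...,1]<40)&(h[...,2]>200)&S
    for a,c,bb in blobs(wm,30): print("white",a,c,onplane(d,c,.024,T)[:2])
    for a,c,bb in blobs(((hd<8)|(hd>172))&(h[...,1]>120)&S,10): print("red",a,c,onplane(d,c,.024,T)[:2])
E
python3 fit.py
```

```text
base1 groove (array([ 657.2, -175.9]), array([80.4, 15.1]), 20.12) 19.968704 cone (array([ 570.9, -207.6]), array([15.5, 14.2]), 18.49)
base1 body@40 (array([ 596.6, -164.7]), array([205.2, 108.4]), 20.06) @28 (array([ 597.5, -164.5]), array([213.6, 112.9]), 20.06)
top0 groove (array([ 658.1, -173.3]), array([79.8, 15.3]), 19.4) 20.070404 cone (array([ 571. , -205.2]), array([14. , 14.2]), 16.43)
top0 body@40 (array([ 596.4, -158.2]), array([214.5, 114. ]), 20.1) @28 (array([ 598.1, -160.7]), array([217.6, 115.6]), 20.1)
stage1 plate (array([519.9, 132.3]), array([220.3, 208.3]), 89.91)
blue 801 [251.56 150.67] [244 122  16  58] z24 [0.5294175  0.13743104] z66 [0.52347026 0.13744792]
blue 107 [213.81 190.69] [211 178   7  26] z24 [0.57291558 0.09629989] z66 [0.56102692 0.1019349 ]
white 8548 [249.19 135.71] [0.51395887 0.1350068 ]
red 104 [209.09  99.19] [0.47791991 0.09508595]
top0 plate (array([525.6, 141.3]), array([128.5, 108.3]), 3.1)
blue 32 [212.34 203.62] [211 198   4  13] z24 [0.57330042 0.09853513] z66 [0.56879613 0.09441531]
blue 194 [192.62 223.74] [189 212   9  24] z24 [0.52647263 0.14373387] z66 [0.52429362 0.13736967]
white 94 [177.33 224.91] [0.5239674  0.17899699]
red 24 [212.5 244.5] [0.478372   0.09717309]
```

Run:
```python
from look import *
th=np.radians(3.1)
ctrl.move_to([.5255,.1400,.10],down(th)); 
command_gripper(.05)
ctrl.servo_line([.5255,.1400,.030],rate=.08)
s=monitor.sense();print(s["time_s"],s["position"],s["wrist_force"])
command_gripper(.0,70); ctrl.dwell(.2)
s=monitor.sense();print(s["time_s"],s["opening"],s["position"],s["wrist_force"],s["torque"])
d,T,s=look("grip1")
for n in ["top","side"]:
    d=eyes.read_camera(n); cv2.imwrite(f"pics/{n}1.png",d["img"][:,:,::-1]); np.savez(f"{n}1.npz",**d)
```

```text
6.8667 [0.52610822 0.14009703 0.03048156] [ 0.08060351 -0.75211082  0.36828219]
7.4833 0.013123530595307468 [0.5262046  0.14004765 0.03065066] [0.64795445 0.80661041 6.01118617] [-0.12189442  0.08276506  0.07049288]
grip1 t 7.4833 [0.5262 0.14   0.0307]
```

View pics/grip1.png

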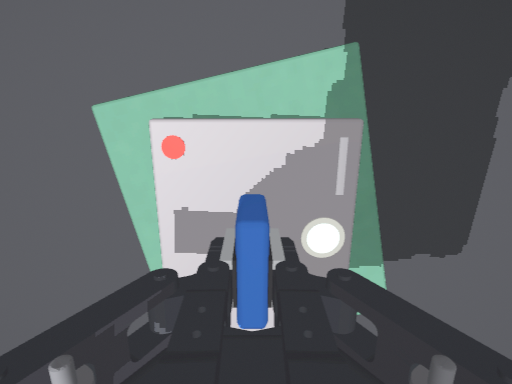

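View pics/side1.png

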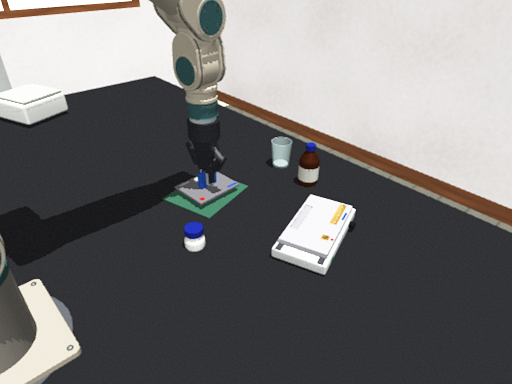

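View pics/top1.png

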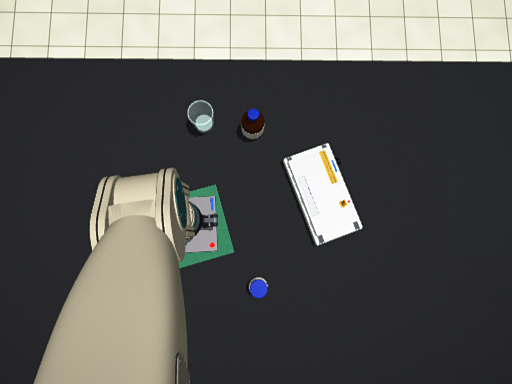

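Run:
```python
from h import *
for n in ("top0","top1","side0","side1"):
    d=dict(np.load(n+".npz")); h=cv2.cvtColor(d["img"],cv2.COLOR_RGB2HSV); hd=h[...,0]
    for k,b in (("red",((hd<8)|(hd>172))&(h[...,1]>120)&(h[...,2]>80)),("blue",(hd>100)&(hd<130)&(h[...,1]>130)&(h[...,2]>40))):
        for a,c,bb in blobs(b,8):
            p=onplane(d,c,.024)[:2]
            if .46<p[0]<.6 and .08<p[1]<.12: print(n,k,a,c,p)
d=dict(np.load("grip1.npz"));T=d["T"];h=cv2.cvtColor(d["img"],cv2.COLOR_RGB2HSV); hd=h[...,0]
tcp=np.array([.5262,.1400]);th=np.radians(3.1);Q=np.array([[np.cos(th),np.sin(th)],[-np.sin(th),np.cos(th)]])
for k,b in (("red",((hd<8)|(hd>172))&(h[...,1]>120)),("win",(h[...,1]<40)&(h[...,2]>245)),("blue",(hd>100)&(hd<130)&(h[...,1]>130)&(h[...,2]>40))):
    for a,c,bb in blobs(b,100):
        p=onplane(d,c,.024,T)[:2]; print(k,a,c,bb,p,Q@(p-tcp))
for px in((151,120),(361,120)): p=onplane(d,px,.024,T)[:2]; print(px,p,Q@(p-tcp))
p=onplane(d,(252,196),.066,T)[:2]; print("handle -x end",Q@(p-tcp))
```

```text
top0 red 24 [212.5 244.5] [0.478372   0.09717309]
top0 blue 32 [212.34 203.62] [0.57330042 0.09853513]
top1 red 20 [211.8 244.5] [0.47838395 0.09878476]
top1 blue 32 [211.62 204.  ] [0.57241125 0.10020924]
side0 red 10 [202.2 198.7] [0.47653159 0.09413224]
side0 blue 13 [232.31 184.31] [0.57320373 0.09631969]
side1 red 11 [201.91 198.18] [0.47732554 0.0964336 ]
side1 blue 13 [232. 184.] [0.57356303 0.09801313]
red 415 [172.88 146.73] [162 136  23  23] [0.47784044 0.09703762] [-0.05061214 -0.04028428]
win 763 [322.77 237.86] [307 224  33  29] [0.52344866 0.17830363] [-0.0006759   0.03839637]
blue 4130 [251.87 261.19] [235 194  35 135] [0.53984635 0.14015816] [ 0.01363494 -0.00058005]
(151, 120) [0.46532644 0.08659164] [-0.06367274 -0.05003824]
(361, 120) [0.45973666 0.18941606] [-0.06369372  0.05293801]
handle -x end [-0.03751884 -0.00057434]
```

Run:
```python
from look import *
def st(m):
    s=monitor.sense(); print(m,round(s["time_s"],2),np.round(s["position"],4),"F",np.round(s["wrist_force"],2),"M",np.round(s["torque"],3),"op",round(s["opening"],4)); return s
ctrl.servo_line([.526,.140,.15],rate=.12); ctrl.dwell(.2); st("lift")
th=np.radians(20)
ctrl.move_to([.6023,-.1617,.15],down(th)); 
ctrl.servo_line([.6023,-.1617,.080],rate=.08); ctrl.dwell(.3); st("above")
d,T,s=look("above1")
for n in ["side"]:
    d=eyes.read_camera(n); cv2.imwrite(f"pics/{n}2.png",cv2.resize(d["img"][130:310,200:420,::-1],None,fx=3,fy=3)); np.savez(f"{n}2.npz",**d)
```

```text
lift 8.98 [0.5253 0.1399 0.1491] F [-0.95 -0.78 -3.57] M [ 0.007  0.018 -0.036] op 0.013
above 11.49 [ 0.6026 -0.1618  0.0805] F [-0.54  0.27 -3.94] M [ 0.008  0.04  -0.013] op 0.0131
above1 t 11.4917 [ 0.6026 -0.1618  0.0805]
```

View pics/above1.png

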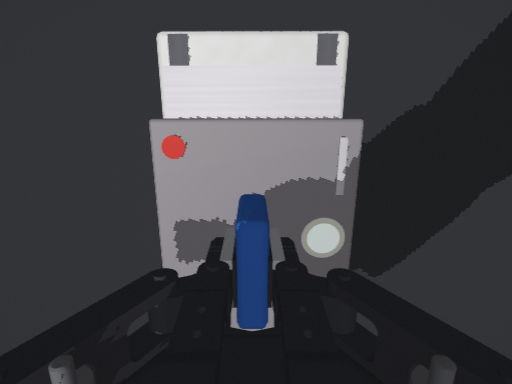

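View pics/side2.png

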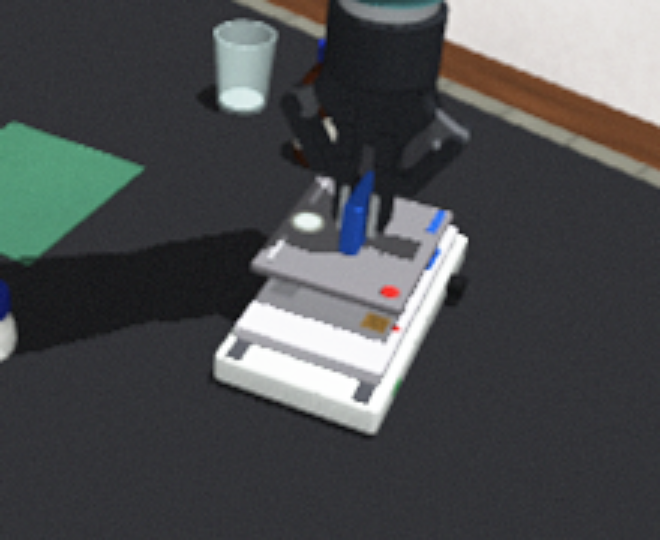

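The wrist view shows the stage unmoved in the grip: red dot (173,147), window (323,238). It is centred over the carriage, whose edges are at columns 163 and 343. The side view shows it hovering level, its red corner up and behind the cone patch. I'll touch down lightly next.

```bash
cat >> look.py <<'E'
TH=np.radians(20.0); EX=np.array([np.cos(TH),np.sin(TH),0]); EY=np.array([-np.sin(TH),np.cos(TH),0])
def st(m):
    s=monitor.sense(); f=s["wrist_force"]; print(m,round(s["time_s"],2),np.round(s["position"],4),"F(base xyz)",np.round([f@EX,f@EY,f[2]],2),"M",np.round([s["torque"]@EX,s["torque"]@EY,s["torque"][2]],3),"op",round(s["opening"],4)); return s
E
python3 - <<'E'
from look import *
p=np.array([.6023,-.1617,.0])
ctrl.servo_line(p+[0,0,.071],rate=.03); ctrl.dwell(.2); st("pre")
r=ctrl.servo_line(p+[0,0,.0635],rate=.006,contact_N=2.5); print(r); st("touch"); ctrl.dwell(.3); st("settle")
E
```

```text
pre 12.24 [ 0.6025 -0.1617  0.0712] F(base xyz) [-0.68 -0.04 -3.36] M [ 0.008 -0.032 -0.006] op 0.0131
True
touch 13.29 [ 0.6029 -0.1614  0.0643] F(base xyz) [ 0.43 -1.04  4.51] M [-0.052 -0.104  0.056] op 0.013
settle 13.59 [ 0.6029 -0.1614  0.0642] F(base xyz) [0.93 0.37 7.03] M [-0.044 -0.092  0.065] op 0.0134
```

Contact came at TCP z 0.0642. Referenced to the mat height that puts the stage origin at 37.55 mm, against 37.5 mm for home, and the side force is under 2 N. Next is the bedding push, in tiny steps.

Run:
```python
from look import *
s=st("start")
p=s["position"].copy()
z=p[2]
for i in range(10):
    f=monitor.sense()["wrist_force"][2]
    if f>9.0: break
    z-=.0001
    ctrl.servo_line([p[0],p[1],z],rate=.004,contact_N=6); ctrl.dwell(.15); s=st(i)
    if s["wrist_force"][2]>13: break
```

```text
start 13.59 [ 0.6029 -0.1614  0.0642] F(base xyz) [0.93 0.37 7.03] M [-0.044 -0.092  0.065] op 0.0134
0 14.58 [ 0.603  -0.1614  0.0642] F(base xyz) [-0.14  0.39  4.94] M [-0.085  0.004  0.046] op 0.0129
1 14.98 [ 0.603  -0.1614  0.0642] F(base xyz) [-0.36  0.71  4.87] M [-0.103 -0.017  0.022] op 0.0131
2 15.38 [ 0.603  -0.1614  0.0642] F(base xyz) [-0.07  0.53  6.23] M [0.055 0.001 0.062] op 0.0131
3 15.78 [ 0.603  -0.1614  0.0642] F(base xyz) [-0.65  0.73  5.58] M [0.001 0.023 0.026] op 0.0129
4 16.18 [ 0.603  -0.1614  0.0642] F(base xyz) [-0.16  1.31  7.09] M [0.009 0.109 0.05 ] op 0.0134
5 16.58 [ 0.603  -0.1614  0.0642] F(base xyz) [0.06 0.49 7.24] M [0.044 0.125 0.028] op 0.0126
6 16.98 [ 0.603  -0.1614  0.0642] F(base xyz) [-0.14  1.57  8.32] M [0.118 0.182 0.052] op 0.0136
7 17.38 [ 0.603  -0.1614  0.0642] F(base xyz) [-0.84  0.65  8.5 ] M [0.078 0.133 0.039] op 0.0131
8 17.78 [ 0.603  -0.1614  0.0641] F(base xyz) [-0.41 -0.38  8.2 ] M [0.067 0.225 0.032] op 0.0133
9 18.18 [ 0.603  -0.1614  0.0641] F(base xyz) [-0.58  1.23  9.37] M [0.139 0.233 0.018] op 0.0133
```

Run:
```python
from look import *
s=monitor.sense(); p=s["position"].copy(); x,y=p[0],p[1]
zc=.0642-.0010
ctrl.servo_line([x,y,zc-.0001],rate=.004,contact_N=6); ctrl.dwell(.5); st("push"); ctrl.dwell(.1); st("push2")
ctrl.servo_line([x,y,zc+.0007],rate=.002); ctrl.dwell(.2); st("relax")
```

```text
push 18.93 [ 0.603  -0.1614  0.0641] F(base xyz) [0.05 1.39 9.7 ] M [0.22  0.324 0.03 ] op 0.013
push2 19.03 [ 0.603  -0.1614  0.0641] F(base xyz) [-1.15  2.86  9.66] M [0.172 0.318 0.022] op 0.0129
relax 19.65 [ 0.603  -0.1614  0.0642] F(base xyz) [0.43 1.15 5.68] M [-0.011  0.028  0.05 ] op 0.013
```

Run:
```python
from look import *
s=monitor.sense(); x,y=s["position"][:2]
ctrl.servo_line([x,y,.0645],rate=.002); ctrl.dwell(.2); st("relax")
command_gripper(.04); ctrl.dwell(.2); st("open")
d,T,s=look("rel1")
```

```text
relax 20.2 [ 0.6029 -0.1614  0.0643] F(base xyz) [ 1.39 -0.73  1.83] M [-0.22  -0.228  0.104] op 0.0133
open 20.77 [ 0.6029 -0.1614  0.0644] F(base xyz) [ 0.29 -0.13 -0.23] M [-0.005  0.026  0.03 ] op 0.0399
rel1 t 20.775 [ 0.6029 -0.1614  0.0644]
```

View pics/rel1.png

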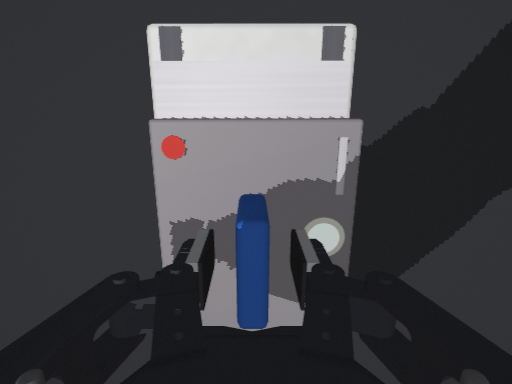

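After release the red dot is still at (173,147) and the plate's edge still at row 120, so the stage did not shift or tilt visibly. Now I'll retreat and check.

Run:
```python
from look import *
s=monitor.sense(); x,y=s["position"][:2]
ctrl.servo_line([x,y,.19],rate=.08)
st("up")
q=np.array([x,y,.19])+.04*EX
ctrl.move_to(q,down(TH)); ctrl.dwell(.3)
d,T,s=look("fin_w"); rep(d,T,.0575,["red","blue"])
ctrl.move_to([.45,.15,.3],down(0)); ctrl.dwell(.2)
for n in ["top","side"]:
    d=eyes.read_camera(n); np.savez(n+"9.npz",**d); print(n)
    m=masks(d["img"])
    for k in("red","blue"):
        for a,c,bb in blobs(m[k],5): print(k,a,c,np.round(onplane(d,c,.0575)[:2],4))
    c=d["img"][60:310,130:400] if n=="top" else d["img"][120:310,170:420]
    cv2.imwrite(f"pics/{n}9.png",cv2.resize(c[:,:,::-1],None,fx=2.3,fy=2.3,interpolation=cv2.INTER_CUBIC))
```

```text
up 22.54 [ 0.6025 -0.1612  0.1893] F(base xyz) [-0.65  0.09  0.31] M [-0.008 -0.004  0.041] op 0.0402
fin_w t 23.125 [ 0.6399 -0.1479  0.1899]
red 135 [206.46  83.64] [201  77  12  14] [ 0.5692 -0.2165]
blue 1071 [252.04 144.65] [244 113  17  65] [ 0.6056 -0.1607]
blue 154 [206.69 187.32] [204 173   7  30] [ 0.6591 -0.1879]
blue 288 [362.   357.94] [353 346  20  27] [0.7931 0.0431]
top
red 20 [348.75 203.25] [ 0.5693 -0.2146]
blue 115 [252.95 114.05] [0.7802 0.0027]
blue 30 [334.53 164.37] [ 0.6597 -0.1853]
blue 218 [326.47 187.17] [ 0.6065 -0.1648]
blue 267 [258.28 288.73] [ 0.3819 -0.007 ]
side
red 13 [328.69 233.  ] [ 0.568  -0.2177]
blue 79 [310.23 146.87] [0.8368 0.0623]
blue 243 [319.19 206.21] [ 0.6265 -0.1446]
blue 15 [343.8 209.4] [ 0.6579 -0.1888]
blue 270 [193.15 229.61] [ 0.3703 -0.0259]
```

View pics/fin_w.png

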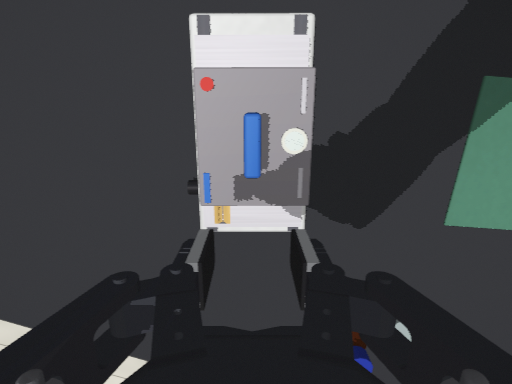

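View pics/top9.png

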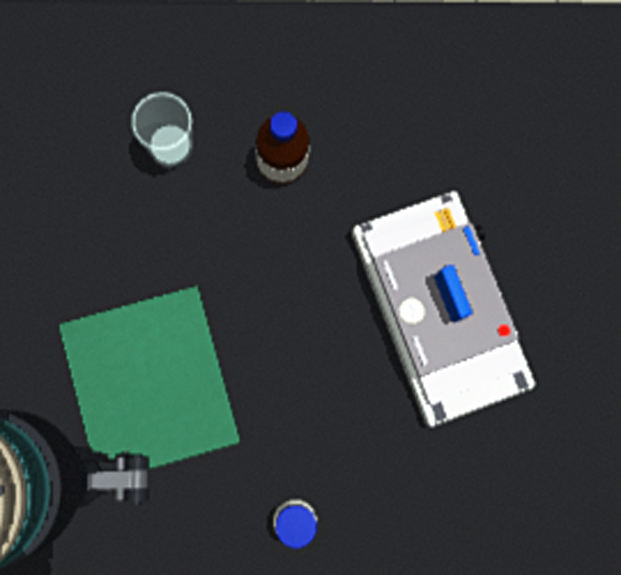

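View pics/side9.png

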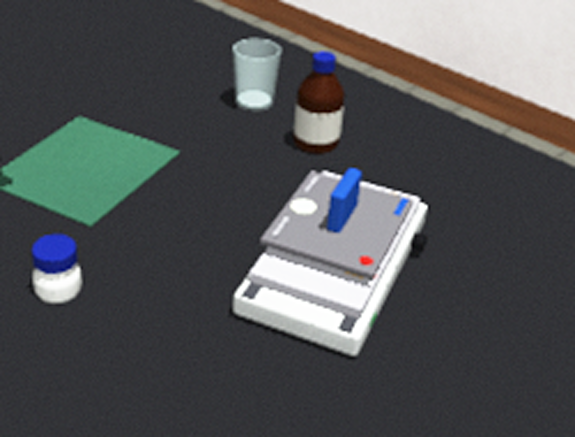

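Run:
```python
from look import *
t=dict(np.load("top9.npz"));s=dict(np.load("side9.npz"))
print("red",tri([ray(t,(348.75,203.25)),ray(s,(328.69,233))]),"stripe",tri([ray(t,(334.53,164.37)),ray(s,(343.8,209.4))]))
for n in("grip1","above1","rel1"):
    d=dict(np.load(n+".npz")); h=cv2.cvtColor(d["img"],cv2.COLOR_RGB2HSV)
    print(n,[c for a,c,b in blobs(((h[...,0]<8)|(h[...,0]>172))&(h[...,1]>120),100)],[c for a,c,b in blobs((h[...,0]>100)&(h[...,0]<130)&(h[...,1]>130)&(h[...,2]>40),100)])
ticket.close_job(); print(monitor.sense()["time_s"])
```

```text
red [ 0.56997273 -0.21574279  0.05506845] stripe [ 0.66078028 -0.18642864  0.05464653]
grip1 [array([172.88, 146.73])] [array([251.87, 261.19])]
above1 [array([173.04, 146.68])] [array([252.  , 261.51])]
rel1 [array([172.81, 146.87])] [array([252.14, 261.51])]
the job is handed in; nothing more can be done
the job is handed in; nothing more can be done
```

The stage is on the white base with, as far as I can measure, all three feet home. I bedded it, let go, backed the arm away and handed the job in at about 24 s on the robot's clock.

**How it went:** I found the stage and the cone in the camera images, gripped the handle and lowered the stage lightly over the cone. It went straight in, so I did not have to search along the slide. The bedding push was about 9.7 N on the wrist, roughly 13–14 N on the base with the stage's weight. The highest sampled value was about the same, well under 25 N.

**Checks that agreed:**
- **Seating depth:** the stage's origin came to 37.55 mm, against 37.5 mm for home. It did not drop further when pushed.
- **After letting go:** the red dot moved less than 0.3 pixel in the wrist view.
- **Level:** the red dot and blue stripe measured 55.1 and 54.6 mm high, so the stage is level along that edge.
- **Yaw:** the stage stands at about 20.3°, against 20.0° for the base.
- **Bystanders:** the bottle, tub and beaker look unmoved; the bottle and tub marks stayed within 0.1 pixel in the top view.

**Checks that disagreed or were not made:**
- **Camera offset:** the top and wrist cameras differed by about 2.5 mm in y. I corrected for it using the 1.6 mm shift the stage made when gripped.
- **Mark heights:** both marks read about 2.5–3 mm below the expected 57.5 mm, close to the 2 mm calibration error.
- **Flat foot:** I did not measure the height at the third foot separately; that it is level there rests on the seating depth and the unchanged picture after release.

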